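# Find the rocking corner of the weighing plate and press its shim flat

### The arm

A 6-joint arm with a two-finger parallel gripper is mounted at the origin on a cart in front of the work surface, level with it; the furniture and walls round the work are solid. World frame = base frame: x ahead of the robot, y to its left, z up, the work surface at z = 0. Lengths are in m, angles in rad, forces in N, time in s.
With the tool pointing down it reaches from about 0.35 to 0.775 m from the base axis. Payload 5.5 kg.
Tool frame: the origin (TCP) lies at the very end of the fingers, on their centre line; the grasp point (between the pads) lies 19 mm behind it; z points along the fingers, y is the line along which they close (so a half turn about z gives the same grasp; the last joint's range is limited). The gripper opens to 85 mm and grips with 20 to 120 N. Pads are 22 mm wide; open, the fingers measure 114 mm over their backs; the gripper's body (76 mm by 85 mm) begins 54 mm behind the grasp point. The pads swing forward as they close: fully open they stand 13 mm farther back than shut.
Start: joints at [-1.375, 0.313, 0.046, 1.304, 0, 1.431], TCP at [0.189, -0.543, 0.231] pointing down, gripper open.
Joint ranges: [-2.76, 2.76], [-0.86, 1.69], [-1.03, 1.26], [-2.2, 2.34], [-1.47, 1.5], [-3.14, 3.14]. Speed limits (rad/s): [2.57, 2.57, 3.14, 3.14, 3.14, 3.14].

### API

Orientations are given as a unit quaternion [w, x, y, z].
In Python, from workcell import env, imaging, ticket gives the robot as it stands. The module is installed in compiled form; this text tells all that it offers.
- The arm moves only by the tool apply_moves, never from a script. Its argument "rows" is a list of rows, each an object with "xyz": the shift along the tool's x, y, z in mm, a list of three; "turn": the turn, a rotation vector about the tool's x, y, z in rad, a list of three; "grip": the opening, from 0 (shut) to 1 (fully open). A call has 1 to 12 rows; each row is the pose to reach, as a shift and turn from the pose commanded when the call began, along the tool's axes at that moment; what a row does not reach only later rows make up. A row lasts 1/12 s, in which the tool goes at most 41.7 mm and 7.16 degrees, less where a joint would pass 70% of its speed; a pose out of reach is approached as far as the arm can. A call with a gripper value outside its range is refused whole. The fingers move at their own pace and stop on an object; "force" is the grip in N (left out, the last holds). Time passes only in rows, so rows that repeat a pose let the fingers close. It gives the time, the measured TCP pose, the force, the opening and the grip force at its end, in the units of the state.
- env.get_state(): the state, without advancing time (a new reading comes with each control period).
- imaging.read_camera(name): name is "scene" or "top" or "wrist"; returns a dict with "color" (400x640x3 uint8, blue, green, red), "z_map" (400x640 float32, m along the optical axis (not along the pixel's ray), 0 where there is no reading), "camera_matrix" (3x3 intrinsics, pixels), "k1" (the pictures are not rectified: a ray, as slopes to the right and down, at radius r is drawn at 1 + k1 r^2 times it, then the intrinsics apply), "view" (4x4, takes a point from world to camera coordinates). Camera axes: x right, y down, z forward; pixel columns grow to the right and rows downward; lengths in m; the calibration is good to about 2 mm. A picture is of the moment at which its call begins.
- ticket.hand_in(): hands the job in; it is judged then, once.
The state is a dict: "clock": time; "joint_pos": joint angles; "qvel": joint speeds; "tau": joint torques, N m; "tcp_pos": TCP position; "orientation": TCP orientation; "wrist_force": force on the tool from outside, world axes, zero at the start; "ft_torque": the same for the moment, N m; "finger_gap": finger opening in m; "grip_force": force on a finger pad.
Only numpy, scipy, OpenCV 4.12 (cv2) and the standard library are available. Lean on these libraries where they do the work, as an engineer would, in place of code of your own. Each camera call takes 0.05 s, during which the arm holds its last target. There are 200 camera calls.

### The job

The small steel weighing plate on the stand beside the brooder rocks. With the fingertips press down on the disc at each of its four corners in turn, clockwise as seen from above (near left, far left, far right, near right as the robot sees it; the shim tabs stick out at the near and the far edge), pressing firmly for a moment each, to feel which one gives; then press flat the steel shim tab beside that corner, and only that one. Grasp and lift nothing, leave the plate where it lies, and do not disturb the cup on it or the other things around.

Things in the scene. Friction and masses are not known exactly. Their poses are not given: they have to be found in the camera images.
- stand: Low aluminium stand, 130 mm (its x, which points away from the robot and somewhat left) by 110 mm (its y, to the left), fixed on the table. Origin: centre of its underside, on the table. It carries four feet, one under each corner of the plate, and four hinged steel shims.
- plate: Loose steel plate, 130 x 110 x 8 mm, 0.9 kg, level on the stand's feet; origin: centre of its underside, 32 mm up. Three corners are firm; one, which varies and cannot be seen, has a soft foot: a push of about 5 N on its disc makes it dip 3 to 4 mm to a firm stop, and it comes up again when let go, while the opposite corner rises and falls.
- corner_near_left (a point): Centre of the dark disc, 20 mm across, that marks the pressing point on the plate's top face at its near left corner (seen along the stand's x): 41 mm from the plate's centre along x, 38 mm along y.
- corner_far_left (a point): Centre of the dark disc, 20 mm across, that marks the pressing point on the plate's top face at its far left corner (seen along the stand's x): 41 mm from the plate's centre along x, 38 mm along y.
- corner_far_right (a point): Centre of the dark disc, 20 mm across, that marks the pressing point on the plate's top face at its far right corner (seen along the stand's x): 41 mm from the plate's centre along x, 38 mm along y.
- corner_near_right (a point): Centre of the dark disc, 20 mm across, that marks the pressing point on the plate's top face at its near right corner (seen along the stand's x): 41 mm from the plate's centre along x, 38 mm along y.
- shim_near_left (a joint): Shim of the near left corner: steel rocker hinged on the stand under the plate's near (-x) edge. Value in rad: about 0 with its tab slanting up 45 degrees (start), 0.785 with the tab flat; its inner lobe then stands upright and bears the plate corner. Friction holds it where it is left; pushing the tab down takes 3 to 5 N.
- shim_near_left_tab (a point): Point on the upper face of the near left shim's tab, 45 mm out from its hinge; moves with it. The tab, 24 mm wide, 58 mm long, sticks out from the near (-x) edge, in line with that corner's disc. At the start this point is about 45 mm above the table and 22 mm outside the plate; flat, the tab's top is 13.5 mm up. Pushing straight down here until it stops lays it flat.
- shim_far_left (a joint): Shim of the far left corner: steel rocker hinged on the stand under the plate's far (+x) edge. Value in rad: about 0 with its tab slanting up 45 degrees (start), 0.785 with the tab flat; its inner lobe then stands upright and bears the plate corner. Friction holds it where it is left; pushing the tab down takes 3 to 5 N.
- shim_far_left_tab (a point): Point on the upper face of the far left shim's tab, 45 mm out from its hinge; moves with it. The tab, 24 mm wide, 58 mm long, sticks out from the far (+x) edge, in line with that corner's disc. At the start this point is about 45 mm above the table and 22 mm outside the plate; flat, the tab's top is 13.5 mm up. Pushing straight down here until it stops lays it flat.
- shim_far_right (a joint): Shim of the far right corner: steel rocker hinged on the stand under the plate's far (+x) edge. Value in rad: about 0 with its tab slanting up 45 degrees (start), 0.785 with the tab flat; its inner lobe then stands upright and bears the plate corner. Friction holds it where it is left; pushing the tab down takes 3 to 5 N.
- shim_far_right_tab (a point): Point on the upper face of the far right shim's tab, 45 mm out from its hinge; moves with it. The tab, 24 mm wide, 58 mm long, sticks out from the far (+x) edge, in line with that corner's disc. At the start this point is about 45 mm above the table and 22 mm outside the plate; flat, the tab's top is 13.5 mm up. Pushing straight down here until it stops lays it flat.
- shim_near_right (a joint): Shim of the near right corner: steel rocker hinged on the stand under the plate's near (-x) edge. Value in rad: about 0 with its tab slanting up 45 degrees (start), 0.785 with the tab flat; its inner lobe then stands upright and bears the plate corner. Friction holds it where it is left; pushing the tab down takes 3 to 5 N.
- shim_near_right_tab (a point): Point on the upper face of the near right shim's tab, 45 mm out from its hinge; moves with it. The tab, 24 mm wide, 58 mm long, sticks out from the near (-x) edge, in line with that corner's disc. At the start this point is about 45 mm above the table and 22 mm outside the plate; flat, the tab's top is 13.5 mm up. Pushing straight down here until it stops lays it flat.
- foot_1: One of the four feet under the plate, a black column 20 mm across with a rubber top, 26 mm tall, on the stand's base board under one corner's disc (5 mm inward along the stand's x); which foot is at which corner varies, and they all look alike. Origin: centre of its underside.
- foot_2: One of the four feet under the plate, a black column 20 mm across with a rubber top, 26 mm tall, on the stand's base board under one corner's disc (5 mm inward along the stand's x); which foot is at which corner varies, and they all look alike. Origin: centre of its underside.
- foot_3: One of the four feet under the plate, a black column 20 mm across with a rubber top, 26 mm tall, on the stand's base board under one corner's disc (5 mm inward along the stand's x); which foot is at which corner varies, and they all look alike. Origin: centre of its underside.
- foot_4: One of the four feet under the plate, a black column 20 mm across with a rubber top, 26 mm tall, on the stand's base board under one corner's disc (5 mm inward along the stand's x); which foot is at which corner varies, and they all look alike. Origin: centre of its underside.
- food_cup: Small cup of food, 42 mm across and 38 mm tall, standing loose near the middle of the plate. To be left alone. Origin: centre of its underside.
- glass_jar: Small glass jar, 62 mm across, 60 mm tall, loose left of the stand. To be left alone. Origin: centre of its underside.
- dropper: Dropper bottle, 33 mm across, 102 mm tall, loose behind the stand. To be left alone. Origin: centre of its underside.
- pen: Black pen, 140 mm long, loose left of the stand. To be left alone. Origin: underside at its middle.
- cell: Battery cell, 15 mm thick, 50 mm long, loose right of the stand. To be left alone. Origin: underside at its middle.

How it is judged:
On the way, in this order (a step that is already met when the one before it is completed fails the run):
1. the near left corner of the plate is pressed down with the fingers (contact force between plate and the fingers above 3 N and horizontal distance between the grasp point and corner_near_left below 0.035 m), for 0.1 s.
2. the far left corner of the plate is pressed down with the fingers (contact force between plate and the fingers above 3 N and horizontal distance between the grasp point and corner_far_left below 0.035 m), for 0.1 s.
3. the far right corner of the plate is pressed down with the fingers (contact force between plate and the fingers above 3 N and horizontal distance between the grasp point and corner_far_right below 0.035 m), for 0.1 s.
4. the near right corner of the plate is pressed down with the fingers (contact force between plate and the fingers above 3 N and horizontal distance between the grasp point and corner_near_right below 0.035 m), for 0.1 s.
5. the shim of the corner that gives is pressed flat (((horizontal distance between foot_1 and corner_near_left below 0.02 m and value of joint shim_near_left above 0.7 rad) or (horizontal distance between foot_1 and corner_far_left below 0.02 m and value of joint shim_far_left above 0.7 rad) or (horizontal distance between foot_1 and corner_far_right below 0.02 m and value of joint shim_far_right above 0.7 rad) or (horizontal distance between foot_1 and corner_near_right below 0.02 m and value of joint shim_near_right above 0.7 rad))), for 0.2 s.
At the end, for the whole second after the job is handed in: The shim of the corner that gave lies flat (within 5 degrees), the other three still slant up (pushed down less than 14 degrees), the plate lies level and at rest within 12 mm of where it was, and cup, jar, dropper, pen and cell are within 30 mm of where they were (((horizontal distance between foot_1 and corner_near_left below 0.02 m and value of joint shim_near_left above 0.7 rad and value of joint each of shim_far_left, shim_far_right, shim_near_right below 0.25 rad) or (horizontal distance between foot_1 and corner_far_left below 0.02 m and value of joint shim_far_left above 0.7 rad and value of joint each of shim_near_left, shim_far_right, shim_near_right below 0.25 rad) or (horizontal distance between foot_1 and corner_far_right below 0.02 m and value of joint shim_far_right above 0.7 rad and value of joint each of shim_near_left, shim_far_left, shim_near_right below 0.25 rad) or (horizontal distance between foot_1 and corner_near_right below 0.02 m and value of joint shim_near_right above 0.7 rad and value of joint each of shim_near_left, shim_far_left, shim_far_right below 0.25 rad)) and distance of plate from where it was at the start of the episode below 0.012 m and angle between plate's own z axis and vertical below 0.03 rad and linear speed of plate below 0.02 m/s and distance of each of food_cup, glass_jar, dropper, pen, cell from where it was at the start of the episode below 0.03 m); the robot touches nothing.
It fails at once if the plate is lifted or shoved out of place (distance of plate from where it was at the start of the episode above 0.02 m).
It fails at once if a shim of a corner that does not give is pressed down ((not (horizontal distance between foot_1 and corner_near_left below 0.02 m) and value of joint shim_near_left above 0.35 rad) or (not (horizontal distance between foot_1 and corner_far_left below 0.02 m) and value of joint shim_far_left above 0.35 rad) or (not (horizontal distance between foot_1 and corner_far_right below 0.02 m) and value of joint shim_far_right above 0.35 rad) or (not (horizontal distance between foot_1 and corner_near_right below 0.02 m) and value of joint shim_near_right above 0.35 rad)).
It fails at once if the cup is lifted, knocked over or pushed about (distance of food_cup from where it was at the start of the episode above 0.03 m or angle between food_cup's own z axis and vertical above 0.5 rad).
It fails at once if a bystander is lifted or pushed about (distance of any of glass_jar, dropper, pen, cell from where it was at the start of the episode above 0.04 m).
It also fails if it takes over 56 s, if anything falls off the work surface, if the arm or the gripper's body presses on something with over 40 N, if the wrist force passes 120 N, or if a joint passes its speed limit or range.

## Working session

There is one attempt and no reset: what is moved stays moved. The work goes in short steps, Python scripts to look and compute and a tool call to move; the robot and the scene stay as the last step left them, time stands still between calls to the robot, and variables do not carry over. Pictures are saved under pics/ and viewed, at most 10 in all, crops included, and the job is handed in when it is done.

Besides the shell and the picture viewer there is one more tool, called after "Call:" as name(argument=value, ...) on one line, values as JSON. apply_moves: Moves the arm, as the interface text tells. Its arguments: {"type":"object","properties":{"rows":{"type":"array"},"force":{"type":"number"}},"required":["rows"]}

```bash
mkdir -p pics; python3 - <<'E'
from workcell import env, imaging
import cv2,pickle
s=env.get_state();print(s)
d={}
for n in("scene","top"):
    d[n]=imaging.read_camera(n);cv2.imwrite(f"pics/{n}0.png",d[n]["color"]);print(n,d[n]["camera_matrix"],d[n]["k1"],d[n]["view"])
pickle.dump(d,open("d0.pkl","wb"))
E
```

```text
{'clock': 0.0, 'joint_pos': array([-1.37462253e+00,  3.14015728e-01,  4.49881632e-02,  1.30361982e+00,
       -1.24761371e-05,  1.43117834e+00]), 'qvel': array([-0.00173377,  0.00016935,  0.00011972,  0.00119993, -0.00149564,
        0.00103863]), 'tau': array([ 1.25758594e-03, -4.80627036e+01,  2.98532170e+01,  1.93453190e-02,
       -2.41863745e-05,  1.29872143e-05]), 'tcp_pos': array([ 0.18934824, -0.5423831 ,  0.23040392]), 'orientation': array([-9.24981761e-04,  9.85938140e-01,  1.67108133e-01, -3.24040829e-05]), 'wrist_force': array([-0.36641185, -0.10663814, -0.25690002]), 'ft_torque': array([ 0.04332436, -0.05690483,  0.03961063]), 'grip_force': 0.0, 'finger_gap': 0.08531573952504763}
scene [[497.36706075   0.         324.76799504]
 [  0.         497.36706075 198.31279495]
 [  0.           0.           1.        ]] 0.03861959045400941 [[-0.56790646 -0.8229068   0.01751158  0.58505341]
 [-0.42064172  0.27187566 -0.86553115  0.18601837]
 [ 0.70749049 -0.49890683 -0.50054888  0.80105435]
 [ 0.          0.          0.          1.        ]]
top [[415.9791371    0.         313.82615613]
 [  0.         415.9791371  200.70070629]
 [  0.           0.           1.        ]] 0.0021102496262010583 [[-0.01196498 -0.99985169  0.01238692  0.36457193]
 [-0.99647149  0.01089351 -0.08322197  0.50469608]
 [ 0.08307469 -0.01333896 -0.99645405  0.8666478 ]
 [ 0.          0.          0.          1.        ]]
```

View pics/top0.png

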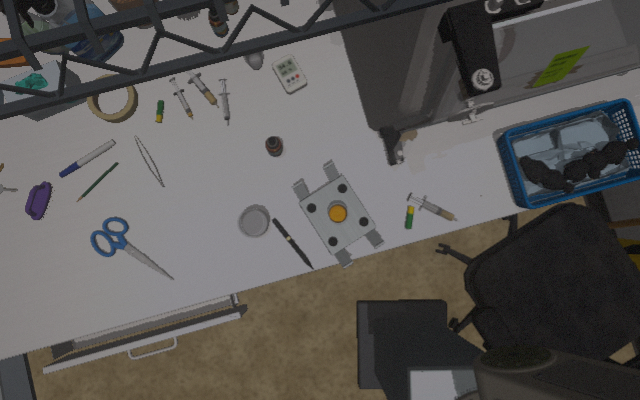

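View pics/scene0.png

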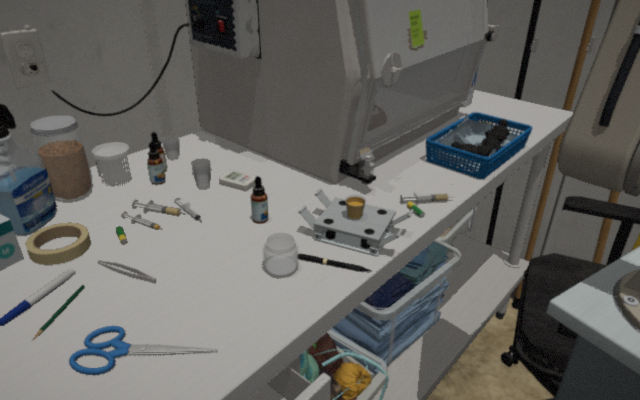

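Top view: plate centred at about (338,214). Discs are near (333,241), (311,208), (342,188) and (362,220), with tabs at (345,257), (375,240), (300,187) and (331,168). I'll refine these in code.

```bash
cat > h.py <<'E'
import numpy as np,cv2
def ray(c,u,v):
    K=c["camera_matrix"];d=np.array([(u-K[0,2])/K[0,0],(v-K[1,2])/K[1,1]]);s=d.copy()
    for _ in range(8): s=d/(1+c["k1"]*(s@s))
    return s
def onplane(c,u,v,z):
    V=np.asarray(c["view"]);R,t=V[:3,:3],V[:3,3];o=-R.T@t;r=R.T@np.append(ray(c,u,v),1)
    return o+r*(z-o[2])/r[2]
def depthpt(c,u,v):
    V=np.asarray(c["view"]);z=c["z_map"][int(round(v)),int(round(u))]
    return V[:3,:3].T@(np.append(ray(c,u,v),1)*z-V[:3,3])
def proj(c,p):
    V=np.asarray(c["view"]);q=V[:3,:3]@p+V[:3,3];s=q[:2]/q[2];s=s*(1+c["k1"]*(s@s));K=c["camera_matrix"]
    return np.array([K[0,0]*s[0]+K[0,2],K[1,1]*s[1]+K[1,2]])
E
python3 - <<'E'
import pickle,numpy as np,cv2
from h import *
c=pickle.load(open("d0.pkl","rb"))["top"]
g=cv2.cvtColor(c["color"],cv2.COLOR_BGR2GRAY)
P=[]
for u,v in[(333,241),(311,208),(342,188),(362,222)]:
    y0,x0=v-9,u-9;w=g[y0:v+10,x0:u+10].astype(float)
    m=(w<75).astype(np.uint8);n,l,st,ce=cv2.connectedComponentsWithStats(m)
    for i in range(1,n):
        if st[i,4]>15: 
            p=onplane(c,x0+ce[i][0],y0+ce[i][1],.04);print((u,v),st[i],ce[i]+[x0,y0],p.round(4));P.append(p)
cv2.imwrite("pics/crop.png",cv2.resize(c["color"][130:290,230:440],None,fx=3.5,fy=3.5,interpolation=cv2.INTER_CUBIC))
E
```

```text
(333, 241) [ 4  5 10  9 64] [332.59375  241.109375] [0.423  0.3214 0.04  ]
(311, 208) [ 5  4  9 10 65] [311.15384615 207.66153846] [0.4926 0.3648 0.04  ]
(342, 188) [ 5  5  9  9 65] [341.96923077 188.03076923] [0.5329 0.3001 0.04  ]
(362, 222) [ 6  4  9  9 66] [363.36363636 221.22727273] [0.4633 0.2569 0.04  ]
```

View pics/crop.png

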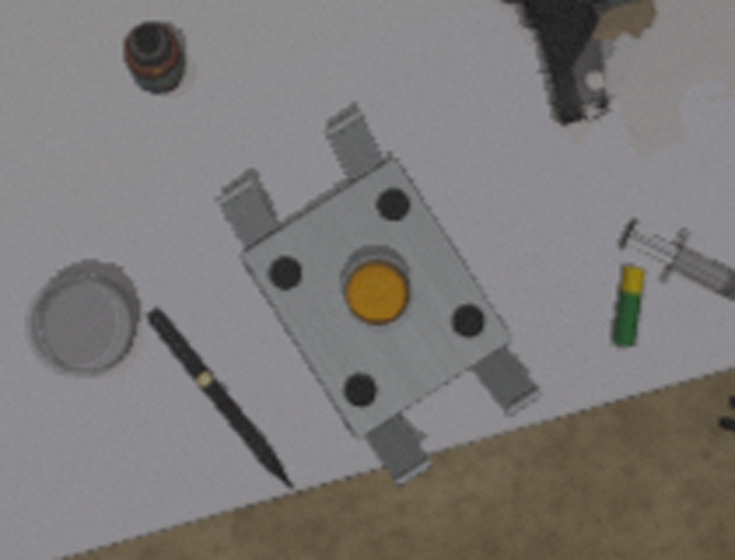

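```bash
cat >> h.py <<'E'
C=np.array([.47795,.3108]);ps=.5575;ex=np.array([np.cos(ps),np.sin(ps)]);ey=np.array([-ex[1],ex[0]])
W={"NL":C-.041*ex+.038*ey,"FL":C+.041*ex+.038*ey,"FR":C+.041*ex-.038*ey,"NR":C-.041*ex-.038*ey}
for k in list(W): W["t"+k]=W[k]+(.047 if k[0]=="F" else -.047)*ex
def Rt(q): 
    from scipy.spatial.transform import Rotation as R
    return R.from_quat(np.roll(q,-1))
def shift(s,p,yaw=None):
    R=Rt(s["orientation"]);d=R.inv().apply(np.asarray(p)-s["tcp_pos"])*1000
    out=[d.round(1)]
    if yaw is not None:
        from scipy.spatial.transform import Rotation as Q
        T=Q.from_euler("z",yaw)*Q.from_euler("x",np.pi);out.append((R.inv()*T).as_rotvec().round(3))
    return out
E
python3 - <<'E'
import pickle,numpy as np
from h import *
from workcell import env
d=pickle.load(open("d0.pkl","rb"))
pts=[]
for n in d:
    c=d[n]
    for v in range(0,400,2):
        for u in range(0,640,2):
            if c["z_map"][v,u]>0:pts.append(depthpt(c,u,v))
p=np.array(pts);m=p[(p[:,2]>.08)&(p[:,2]<1)&(p[:,0]>.2)&(p[:,1]>-.6)&(p[:,1]<.5)]
for y in np.arange(-.6,.5,.1):
    q=m[(m[:,1]>=y)&(m[:,1]<y+.1)]
    print(round(y,1),[(round(x,2),round(q[(q[:,0]>=x)&(q[:,0]<x+.05),2].max(),2)) for x in np.arange(.2,.85,.05) if ((q[:,0]>=x)&(q[:,0]<x+.05)).any()])
s=env.get_state()
for k,w in W.items(): print(k,w.round(4),onplane(d["top"],*proj(d["top"],np.append(w,.04)),.04).round(4))
for w in [(.33,-.35,.23),(.44,-.1,.23),(.46,.1,.23),(*W["NL"],.14)]: print(shift(s,w,ps))
print(depthpt(d["top"],275,146),depthpt(d["top"],337,214),[depthpt(d["top"],*proj(d["top"],np.append((W["NL"]+W["FL"])/2,.04)))])
E
```

```text
-0.6 []
-0.5 []
-0.4 [(np.float64(0.7), np.float64(0.3)), (np.float64(0.75), np.float64(0.35))]
-0.3 [(np.float64(0.7), np.float64(0.36)), (np.float64(0.75), np.float64(0.35))]
-0.2 [(np.float64(0.65), np.float64(0.32)), (np.float64(0.7), np.float64(0.37))]
-0.1 [(np.float64(0.2), np.float64(0.28)), (np.float64(0.25), np.float64(0.42)), (np.float64(0.65), np.float64(0.43)), (np.float64(0.7), np.float64(0.44))]
-0.0 [(np.float64(0.2), np.float64(0.44)), (np.float64(0.25), np.float64(0.42)), (np.float64(0.6), np.float64(0.34)), (np.float64(0.65), np.float64(0.46)), (np.float64(0.7), np.float64(0.45))]
0.1 [(np.float64(0.2), np.float64(0.28)), (np.float64(0.55), np.float64(0.49)), (np.float64(0.6), np.float64(0.49)), (np.float64(0.65), np.float64(0.5))]
0.2 [(np.float64(0.5), np.float64(0.71)), (np.float64(0.55), np.float64(0.48)), (np.float64(0.6), np.float64(0.48)), (np.float64(0.65), np.float64(0.49)), (np.float64(0.7), np.float64(0.42)), (np.float64(0.75), np.float64(0.39)), (np.float64(0.8), np.float64(0.39))]
0.3 [(np.float64(0.5), np.float64(0.74))]
0.4 [(np.float64(0.45), np.float64(0.73)), (np.float64(0.5), np.float64(0.75)), (np.float64(0.6), np.float64(0.1))]
NL [0.4231 0.3214] [0.4231 0.3214 0.04  ]
FL [0.4926 0.3647] [0.4926 0.3647 0.04  ]
FR [0.5328 0.3002] [0.5328 0.3002 0.04  ]
NR [0.4633 0.2569] [0.4633 0.2569 0.04  ]
tNL [0.3832 0.2965] [0.3832 0.2965 0.04  ]
tFL [0.5325 0.3896] [0.5325 0.3896 0.04  ]
tFR [0.5727 0.3251] [0.5727 0.3251 0.04  ]
tNR [0.4234 0.232 ] [0.4234 0.232  0.04  ]
[array([ 196.2, -135.4,    0.7]), array([-0.002, -0.   , -0.222])]
[array([ 382.4, -335.2,    1.1]), array([-0.002, -0.   , -0.222])]
[array([ 467.2, -517.4,    1.4]), array([-0.002, -0.   , -0.222])]
[array([ 505.2, -738.4,   91.8]), array([-0.002, -0.   , -0.222])]
[0.61555705 0.43637387 0.07458759] [0.43528085 0.37058013 0.90106058] [array([0.45793263, 0.34293971, 0.03667423])]
```

```bash
python3 - <<'E'
import pickle,numpy as np
from h import *
d=pickle.load(open("d0.pkl","rb"))
for n in d:
    c=d[n];L=[]
    for v in range(400):
        for u in range(640):
            if c["z_map"][v,u]>0:L.append([*depthpt(c,u,v),u,v])
    L=np.array(L)
    r=np.hypot(L[:,0]-.553,L[:,1]-.3126)
    for z0,z1 in((.1,.2),(.2,.3),(.3,.4),(.4,.5),(.5,.65)):
        m=(L[:,2]>z0)&(L[:,2]<z1)&(r<.25)
        i=np.argsort(r+9*~m)[:400:80]
        print(n,z0,m.sum(),[(L[k].round(2).tolist(),round(r[k],3)) for k in i if m[k]])
E
```

```text
scene 0.1 4188 [([0.64, 0.23, 0.19, 340.0, 110.0], np.float64(0.118)), ([0.65, 0.23, 0.18, 339.0, 112.0], np.float64(0.124)), ([0.65, 0.23, 0.17, 341.0, 116.0], np.float64(0.126)), ([0.64, 0.22, 0.2, 348.0, 105.0], np.float64(0.127)), ([0.65, 0.23, 0.19, 336.0, 108.0], np.float64(0.129))]
scene 0.2 5345 [([0.63, 0.23, 0.26, 345.0, 80.0], np.float64(0.113)), ([0.63, 0.22, 0.22, 347.0, 95.0], np.float64(0.119)), ([0.63, 0.22, 0.21, 346.0, 100.0], np.float64(0.12)), ([0.64, 0.23, 0.23, 343.0, 93.0], np.float64(0.121)), ([0.63, 0.22, 0.25, 353.0, 80.0], np.float64(0.122))]
scene 0.3 5778 [([0.64, 0.23, 0.3, 342.0, 56.0], np.float64(0.118)), ([0.64, 0.22, 0.31, 347.0, 53.0], np.float64(0.125)), ([0.64, 0.22, 0.3, 351.0, 56.0], np.float64(0.127)), ([0.65, 0.23, 0.34, 343.0, 37.0], np.float64(0.128)), ([0.66, 0.23, 0.32, 338.0, 44.0], np.float64(0.13))]
scene 0.4 39 [([0.66, 0.23, 0.4, 340.0, 0.0], np.float64(0.133))]
scene 0.5 0 []
top 0.1 1485 [([0.64, 0.23, 0.2, 388.0, 114.0], np.float64(0.122)), ([0.64, 0.22, 0.18, 395.0, 120.0], np.float64(0.127)), ([0.65, 0.23, 0.11, 380.0, 121.0], np
[... 283 characters left out ...]
 np.float64(0.122)), ([0.64, 0.23, 0.26, 395.0, 102.0], np.float64(0.123)), ([0.64, 0.22, 0.29, 406.0, 99.0], np.float64(0.124))]
top 0.3 4481 [([0.64, 0.23, 0.31, 402.0, 92.0], np.float64(0.122)), ([0.64, 0.22, 0.3, 411.0, 98.0], np.float64(0.126)), ([0.64, 0.22, 0.32, 412.0, 89.0], np.float64(0.127)), ([0.65, 0.23, 0.35, 410.0, 74.0], np.float64(0.129)), ([0.66, 0.23, 0.3, 399.0, 85.0], np.float64(0.13))]
top 0.4 8588 [([0.59, 0.2, 0.48, 467.0, 85.0], np.float64(0.117)), ([0.58, 0.2, 0.48, 471.0, 93.0], np.float64(0.119)), ([0.59, 0.2, 0.45, 461.0, 93.0], np.float64(0.119)), ([0.6, 0.2, 0.48, 469.0, 78.0], np.float64(0.12)), ([0.59, 0.2, 0.44, 458.0, 95.0], np.float64(0.121))]
top 0.5 0 []
```

Call:
apply_moves(rows=[{"xyz": [33, -22, 0], "turn": [0, 0, -0.12], "grip": 0}, {"xyz": [66, -45, 0], "turn": [0, 0, -0.24], "grip": 0}, {"xyz": [98, -68, 0], "turn": [0, 0, -0.36], "grip": 0}, {"xyz": [131, -90, 0], "turn": [0, 0, -0.48], "grip": 0}, {"xyz": [164, -113, 0], "turn": [0, 0, -0.6], "grip": 0}, {"xyz": [196, -135, 0], "turn": [0, 0, -0.72], "grip": 0}, {"xyz": [220, -168, 0], "turn": [0, 0, -0.84], "grip": 0}, {"xyz": [243, -201, 0], "turn": [0, 0, -0.96], "grip": 0}, {"xyz": [267, -235, 0], "turn": [0, 0, -1.08], "grip": 0}, {"xyz": [290, -268, 0], "turn": [0, 0, -1.2], "grip": 0}, {"xyz": [314, -301, 0], "turn": [0, 0, -1.32], "grip": 0}, {"xyz": [337, -335, 0], "turn": [0, 0, -1.44], "grip": 0}])

```text
clock: 1.1
tcp_pos: [0.3972, -0.1137, 0.2311]
orientation: [0.0, 0.629, 0.777, -0.0]
wrist_force: [0.8, 0.2, 0.3]
finger_gap: -0.0002
grip_force: 0.0
```

```bash
python3 - <<'E'
from h import *
from workcell import env
s=env.get_state();print(s["tcp_pos"],s["joint_pos"].round(2),s["wrist_force"],s["finger_gap"])
for w in [(.41,.1,.22),(*W["NL"],.16)]: print(shift(s,w,ps+np.pi))
E
```

```text
[ 0.39722413 -0.11366985  0.23111092] [-0.47 -0.   -0.33  1.24 -0.    0.89] [0.80586281 0.19944194 0.25965741] -0.000171258024104731
[array([206.3,  57.1,  11.1]), array([-0.   ,  0.   , -1.918])]
[array([420. , 116.2,  71.1]), array([-0.   ,  0.   , -1.918])]
```

Call:
apply_moves(rows=[{"xyz": [35, 10, 0], "turn": [0, 0, -0.12], "grip": 0}, {"xyz": [70, 19, 5], "turn": [0, 0, -0.24], "grip": 0}, {"xyz": [105, 29, 11], "turn": [0, 0, -0.36], "grip": 0}, {"xyz": [140, 39, 17], "turn": [0, 0, -0.48], "grip": 0}, {"xyz": [175, 48, 23], "turn": [0, 0, -0.6], "grip": 0}, {"xyz": [210, 58, 29], "turn": [0, 0, -0.72], "grip": 0}, {"xyz": [245, 68, 35], "turn": [0, 0, -0.84], "grip": 0}, {"xyz": [280, 77, 41], "turn": [0, 0, -0.96], "grip": 0}, {"xyz": [315, 87, 47], "turn": [0, 0, -1.08], "grip": 0}, {"xyz": [350, 97, 53], "turn": [0, 0, -1.2], "grip": 0}, {"xyz": [385, 107, 62], "turn": [0, 0, -1.32], "grip": 0}, {"xyz": [420, 116, 71], "turn": [0, 0, -1.44], "grip": 0}])

```text
clock: 2.1
tcp_pos: [0.4251, 0.3212, 0.1597]
orientation: [0.0, -0.04, 0.999, -0.0]
wrist_force: [0.6, -1.2, 1.1]
finger_gap: 0.0002
grip_force: 0.0
```

Call:
apply_moves(rows=[{"xyz": [0, 0, 0], "turn": [0, 0, -0.12], "grip": 0}, {"xyz": [0, 0, 0], "turn": [0, 0, -0.24], "grip": 0}, {"xyz": [0, 0, 0], "turn": [0, 0, -0.36], "grip": 0}, {"xyz": [0, 0, 0], "turn": [0, 0, -0.478], "grip": 0}, {"xyz": [0, 0, 0], "turn": [0, 0, -0.478], "grip": 0}])

```text
clock: 2.52
tcp_pos: [0.4249, 0.3193, 0.1597]
orientation: [-0.001, -0.274, 0.962, -0.0]
wrist_force: [-0.0, -0.4, 0.3]
finger_gap: 0.0001
grip_force: 0.0
```

```bash
python3 - <<'E'
from h import *
from workcell import env,imaging
s=env.get_state();print(s["tcp_pos"],s["joint_pos"].round(2),s["wrist_force"],s["finger_gap"])
print(shift(s,(*W["NL"],.06),ps+np.pi))
c=imaging.read_camera("scene");cv2.imwrite("pics/s1.png",cv2.resize(c["color"][60:300,200:500],None,fx=2.5,fy=2.5))
E
```

```text
[0.42487051 0.31926198 0.15966614] [ 0.49  0.26 -0.2   1.11 -0.   -0.06] [-0.03692325 -0.35063099  0.34954772] 9.989273088723286e-05
[array([ 0.3,  2.7, 99.7]), array([-0.   , -0.001, -0.002])]
```

View pics/s1.png

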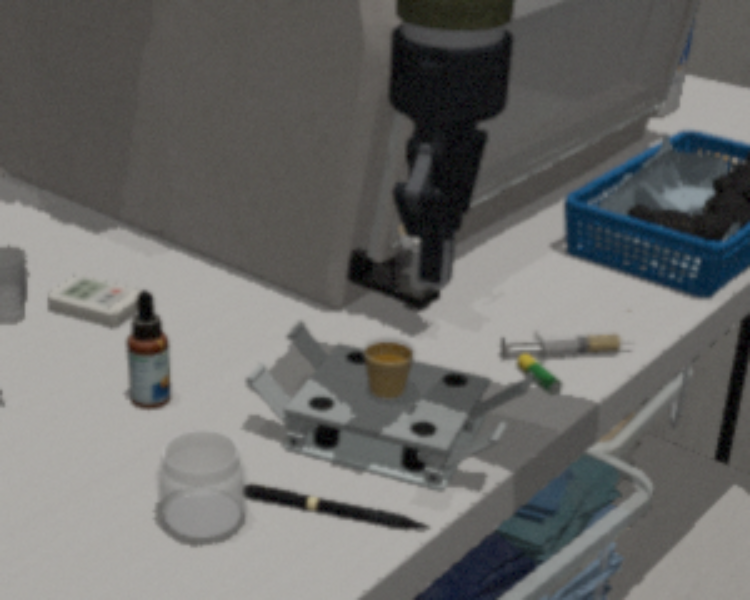

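Shut gripper stands over the near left disc (disc at about (423,428) in the crop, fingertips at (435,300)); the cup and tabs are clear.

Call:
apply_moves(rows=[{"xyz": [0, 3, 30], "turn": [0, 0, 0], "grip": 0}, {"xyz": [0, 3, 60], "turn": [0, 0, 0], "grip": 0}, {"xyz": [0, 3, 90], "turn": [0, 0, 0], "grip": 0}, {"xyz": [0, 3, 110], "turn": [0, 0, 0], "grip": 0}, {"xyz": [0, 3, 115], "turn": [0, 0, 0], "grip": 0}, {"xyz": [0, 3, 115], "turn": [0, 0, 0], "grip": 0}])

```text
clock: 3.07
tcp_pos: [0.4224, 0.3208, 0.0437]
orientation: [-0.002, -0.271, 0.962, -0.001]
wrist_force: [-0.5, -0.1, 0.1]
finger_gap: -0.0001
grip_force: 0.0
```

Call:
apply_moves(rows=[{"xyz": [0, 0, 2], "turn": [0, 0, 0], "grip": 0}, {"xyz": [0, 0, 4], "turn": [0, 0, 0], "grip": 0}, {"xyz": [0, 0, 6], "turn": [0, 0, 0], "grip": 0}, {"xyz": [0, 0, 6], "turn": [0, 0, 0], "grip": 0}])

```text
clock: 3.4
tcp_pos: [0.4245, 0.3221, 0.0401]
orientation: [0.001, -0.272, 0.962, 0.0]
wrist_force: [0.8, -0.1, 0.4]
finger_gap: -0.0003
grip_force: 0.3
```

Call:
apply_moves(rows=[{"xyz": [0, 0, 1], "turn": [0, 0, 0], "grip": 0}, {"xyz": [0, 0, 2], "turn": [0, 0, 0], "grip": 0}, {"xyz": [0, 0, 2], "turn": [0, 0, 0], "grip": 0}, {"xyz": [0, 0, 2], "turn": [0, 0, 0], "grip": 0}])

```text
clock: 3.73
tcp_pos: [0.4244, 0.3221, 0.0399]
orientation: [0.001, -0.273, 0.962, 0.0]
wrist_force: [-3.6, -3.7, 15.4]
finger_gap: 0.0001
grip_force: 7.9
```

Call:
apply_moves(rows=[{"xyz": [0, 0, 1], "turn": [0, 0, 0], "grip": 0}, {"xyz": [0, 0, 1], "turn": [0, 0, 0], "grip": 0}, {"xyz": [0, 0, 1], "turn": [0, 0, 0], "grip": 0}])

```text
clock: 3.98
tcp_pos: [0.4245, 0.3221, 0.0399]
orientation: [0.002, -0.273, 0.962, 0.0]
wrist_force: [-6.4, -4.5, 23.1]
finger_gap: 0.0
grip_force: 11.6
```

Call:
apply_moves(rows=[{"xyz": [0, 0, -10], "turn": [0, 0, 0], "grip": 0}, {"xyz": [0, 0, -50], "turn": [0, 0, 0], "grip": 0}, {"xyz": [-20, 0, -54], "turn": [0, 0, 0], "grip": 0}, {"xyz": [-55, 0, -54], "turn": [0, 0, 0], "grip": 0}, {"xyz": [-82, 0, -54], "turn": [0, 0, 0], "grip": 0}, {"xyz": [-82, 0, -54], "turn": [0, 0, 0], "grip": 0}, {"xyz": [-82, 0, -35], "turn": [0, 0, 0], "grip": 0}, {"xyz": [-82, 0, -15], "turn": [0, 0, 0], "grip": 0}, {"xyz": [-82, 0, -8], "turn": [0, 0, 0], "grip": 0}, {"xyz": [-82, 0, -4], "turn": [0, 0, 0], "grip": 0}, {"xyz": [-82, 0, -2], "turn": [0, 0, 0], "grip": 0}, {"xyz": [-82, 0, -2], "turn": [0, 0, 0], "grip": 0}])

```text
clock: 4.98
tcp_pos: [0.4921, 0.364, 0.04]
orientation: [-0.001, -0.273, 0.962, -0.0]
wrist_force: [-4.9, -2.7, 8.1]
finger_gap: 0.0002
grip_force: 4.0
```

Call:
apply_moves(rows=[{"xyz": [0, 0, 1], "turn": [0, 0, 0], "grip": 0}, {"xyz": [0, 0, 2], "turn": [0, 0, 0], "grip": 0}, {"xyz": [0, 0, 2], "turn": [0, 0, 0], "grip": 0}, {"xyz": [0, 0, 2], "turn": [0, 0, 0], "grip": 0}])

```text
clock: 5.32
tcp_pos: [0.4922, 0.3641, 0.0399]
orientation: [-0.0, -0.273, 0.962, -0.0]
wrist_force: [-9.5, -5.7, 20.5]
finger_gap: -0.0001
grip_force: 10.0
```

Call:
apply_moves(rows=[{"xyz": [0, 0, -10], "turn": [0, 0, 0], "grip": 0}, {"xyz": [0, 0, -50], "turn": [0, 0, 0], "grip": 0}, {"xyz": [0, -20, -54], "turn": [0, 0, 0], "grip": 0}, {"xyz": [0, -50, -54], "turn": [0, 0, 0], "grip": 0}, {"xyz": [0, -76, -54], "turn": [0, 0, 0], "grip": 0}, {"xyz": [0, -76, -54], "turn": [0, 0, 0], "grip": 0}, {"xyz": [0, -76, -35], "turn": [0, 0, 0], "grip": 0}, {"xyz": [0, -76, -15], "turn": [0, 0, 0], "grip": 0}, {"xyz": [0, -76, -8], "turn": [0, 0, 0], "grip": 0}, {"xyz": [0, -76, -4], "turn": [0, 0, 0], "grip": 0}, {"xyz": [0, -76, -2], "turn": [0, 0, 0], "grip": 0}, {"xyz": [0, -76, -2], "turn": [0, 0, 0], "grip": 0}])

```text
clock: 6.32
tcp_pos: [0.5325, 0.3, 0.0401]
orientation: [-0.0, -0.273, 0.962, -0.0]
wrist_force: [-3.2, -1.9, 6.7]
finger_gap: 0.0001
grip_force: 3.3
```

Call:
apply_moves(rows=[{"xyz": [0, 0, 1], "turn": [0, 0, 0], "grip": 0}, {"xyz": [0, 0, 2], "turn": [0, 0, 0], "grip": 0}, {"xyz": [0, 0, 2], "turn": [0, 0, 0], "grip": 0}, {"xyz": [0, 0, 2], "turn": [0, 0, 0], "grip": 0}])

```text
clock: 6.65
tcp_pos: [0.5325, 0.3, 0.0399]
orientation: [0.0, -0.273, 0.962, -0.0]
wrist_force: [-7.7, -4.3, 18.5]
finger_gap: -0.0003
grip_force: 9.4
```

FR is firm too, so near right should give; press it and confirm.

Call:
apply_moves(rows=[{"xyz": [0, 0, -10], "turn": [0, 0, 0], "grip": 0}, {"xyz": [0, 0, -50], "turn": [0, 0, 0], "grip": 0}, {"xyz": [20, 0, -54], "turn": [0, 0, 0], "grip": 0}, {"xyz": [55, 0, -54], "turn": [0, 0, 0], "grip": 0}, {"xyz": [82, 0, -54], "turn": [0, 0, 0], "grip": 0}, {"xyz": [82, 0, -54], "turn": [0, 0, 0], "grip": 0}, {"xyz": [82, 0, -35], "turn": [0, 0, 0], "grip": 0}, {"xyz": [82, 0, -15], "turn": [0, 0, 0], "grip": 0}, {"xyz": [82, 0, -8], "turn": [0, 0, 0], "grip": 0}, {"xyz": [82, 0, -4], "turn": [0, 0, 0], "grip": 0}, {"xyz": [82, 0, -2], "turn": [0, 0, 0], "grip": 0}, {"xyz": [82, 0, -2], "turn": [0, 0, 0], "grip": 0}])

```text
clock: 7.65
tcp_pos: [0.4635, 0.2571, 0.0386]
orientation: [-0.0, -0.273, 0.962, -0.0]
wrist_force: [-2.6, -0.0, 3.5]
finger_gap: -0.0
grip_force: 1.7
```

Call:
apply_moves(rows=[{"xyz": [0, 0, 1], "turn": [0, 0, 0], "grip": 0}, {"xyz": [0, 0, 2], "turn": [0, 0, 0], "grip": 0}, {"xyz": [0, 0, 2], "turn": [0, 0, 0], "grip": 0}, {"xyz": [0, 0, 2], "turn": [0, 0, 0], "grip": 0}])

```text
clock: 7.98
tcp_pos: [0.4641, 0.2572, 0.037]
orientation: [0.001, -0.273, 0.962, -0.0]
wrist_force: [-2.6, -1.1, 5.4]
finger_gap: -0.0
grip_force: 2.5
```

Call:
apply_moves(rows=[{"xyz": [0, 0, 1.5], "turn": [0, 0, 0], "grip": 0}, {"xyz": [0, 0, 2.5], "turn": [0, 0, 0], "grip": 0}, {"xyz": [0, 0, 2.5], "turn": [0, 0, 0], "grip": 0}, {"xyz": [0, 0, 2.5], "turn": [0, 0, 0], "grip": 0}])

```text
clock: 8.32
tcp_pos: [0.4641, 0.2572, 0.0363]
orientation: [0.001, -0.273, 0.962, -0.0]
wrist_force: [-7.0, -4.0, 21.1]
finger_gap: 0.0001
grip_force: 10.5
```

Call:
apply_moves(rows=[{"xyz": [0, 0, -10], "turn": [0, 0, 0], "grip": 0}, {"xyz": [0, 0, -40], "turn": [0, 0, 0], "grip": 0}, {"xyz": [20, 0, -50], "turn": [0, 0, 0], "grip": 0}, {"xyz": [47, 0, -50], "turn": [0, 0, 0], "grip": 0}, {"xyz": [47, 0, -50], "turn": [0, 0, 0], "grip": 0}, {"xyz": [47, 0, -50], "turn": [0, 0, 0], "grip": 0}])

```text
clock: 8.82
tcp_pos: [0.4231, 0.2322, 0.0842]
orientation: [0.0, -0.272, 0.962, 0.0]
wrist_force: [0.2, 0.1, 0.2]
finger_gap: 0.0
grip_force: 0.0
```

```bash
python3 - <<'E'
from h import *
from workcell import env,imaging
s=env.get_state();print(s["tcp_pos"],s["wrist_force"])
print(shift(s,(*W["tNR"],.0135),ps+np.pi))
c=imaging.read_camera("scene");cv2.imwrite("pics/s2.png",cv2.resize(c["color"][130:270,270:450],None,fx=4,fy=4))
E
```

```text
[0.4231402  0.23218082 0.08416732] [0.21712322 0.13456055 0.18553627]
[array([-0. , -0.3, 70.7]), array([-0.   ,  0.001, -0.006])]
```

View pics/s2.png

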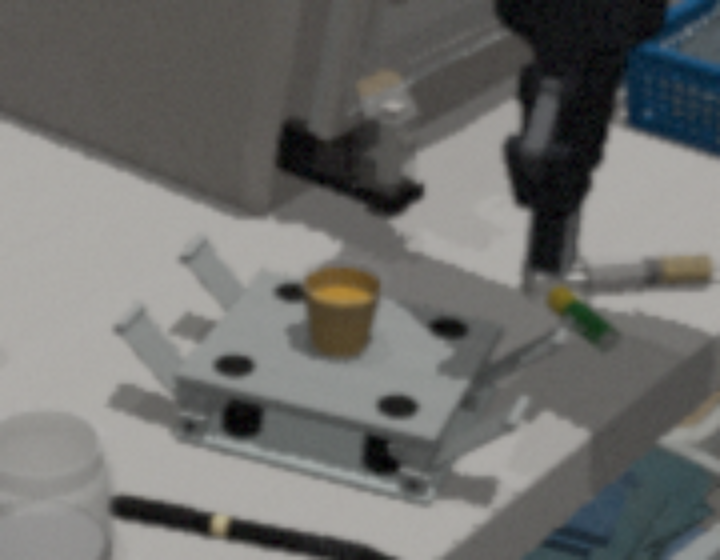

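Near right gave 3.7 mm to a firm stop. The plate and cup are undisturbed, and the fingers (550,280) stand above the near right tab tip (565,335).

Call:
apply_moves(rows=[{"xyz": [0, 0, 15], "turn": [0, 0, 0], "grip": 0}, {"xyz": [0, 0, 25], "turn": [0, 0, 0], "grip": 0}, {"xyz": [0, 0, 32], "turn": [0, 0, 0], "grip": 0}, {"xyz": [0, 0, 39], "turn": [0, 0, 0], "grip": 0}, {"xyz": [0, 0, 46], "turn": [0, 0, 0], "grip": 0}, {"xyz": [0, 0, 53], "turn": [0, 0, 0], "grip": 0}, {"xyz": [0, 0, 59], "turn": [0, 0, 0], "grip": 0}, {"xyz": [0, 0, 64], "turn": [0, 0, 0], "grip": 0}, {"xyz": [0, 0, 68], "turn": [0, 0, 0], "grip": 0}, {"xyz": [0, 0, 68], "turn": [0, 0, 0], "grip": 0}, {"xyz": [0, 0, 68], "turn": [0, 0, 0], "grip": 0}])

```text
clock: 9.78
tcp_pos: [0.4235, 0.2324, 0.0154]
orientation: [-0.0, -0.273, 0.962, 0.0]
wrist_force: [-0.8, -0.0, 0.8]
finger_gap: -0.0003
grip_force: 0.0
```

Call:
apply_moves(rows=[{"xyz": [0, 0, 1], "turn": [0, 0, 0], "grip": 0}, {"xyz": [0, 0, 2], "turn": [0, 0, 0], "grip": 0}, {"xyz": [0, 0, 3.5], "turn": [0, 0, 0], "grip": 0}, {"xyz": [0, 0, 3.5], "turn": [0, 0, 0], "grip": 0}, {"xyz": [0, 0, 3.5], "turn": [0, 0, 0], "grip": 0}])

```text
clock: 10.2
tcp_pos: [0.424, 0.2326, 0.0134]
orientation: [0.001, -0.273, 0.962, -0.0]
wrist_force: [-2.1, -1.1, 10.3]
finger_gap: -0.0001
grip_force: 5.2
```

Call:
apply_moves(rows=[{"xyz": [0, 0, 1.5], "turn": [0, 0, 0], "grip": 0}, {"xyz": [0, 0, 1.5], "turn": [0, 0, 0], "grip": 0}, {"xyz": [0, 0, 1.5], "turn": [0, 0, 0], "grip": 0}])

```text
clock: 10.45
tcp_pos: [0.4241, 0.2326, 0.0133]
orientation: [0.001, -0.273, 0.962, -0.0]
wrist_force: [-6.8, -3.0, 23.5]
finger_gap: 0.0003
grip_force: 11.8
```

Call:
apply_moves(rows=[{"xyz": [0, 0, -10], "turn": [0, 0, 0], "grip": 0}, {"xyz": [0, 0, -35], "turn": [0, 0, 0], "grip": 0}, {"xyz": [0, 0, -70], "turn": [0, 0, 0], "grip": 0}, {"xyz": [0, 0, -105], "turn": [0, 0, 0], "grip": 0}, {"xyz": [0, 0, -140], "turn": [0, 0, 0], "grip": 0}, {"xyz": [0, 0, -140], "turn": [0, 0, 0], "grip": 0}, {"xyz": [0, 0, -140], "turn": [0, 0, 0], "grip": 0}])

```text
clock: 11.03
tcp_pos: [0.4256, 0.2331, 0.1533]
orientation: [0.003, -0.273, 0.962, 0.0]
wrist_force: [-0.2, 0.3, -0.2]
finger_gap: 0.0
grip_force: 0.0
```

```bash
python3 - <<'E'
from h import *
from workcell import env,imaging
s=env.get_state();print(s["tcp_pos"],s["wrist_force"])
c=imaging.read_camera("scene");cv2.imwrite("pics/s3.png",cv2.resize(c["color"][130:280,240:450],None,fx=3.5,fy=3.5))
E
```

```text
[0.42557347 0.23313451 0.1532855 ] [-0.22046197  0.30258026 -0.2468038 ]
```

View pics/s3.png

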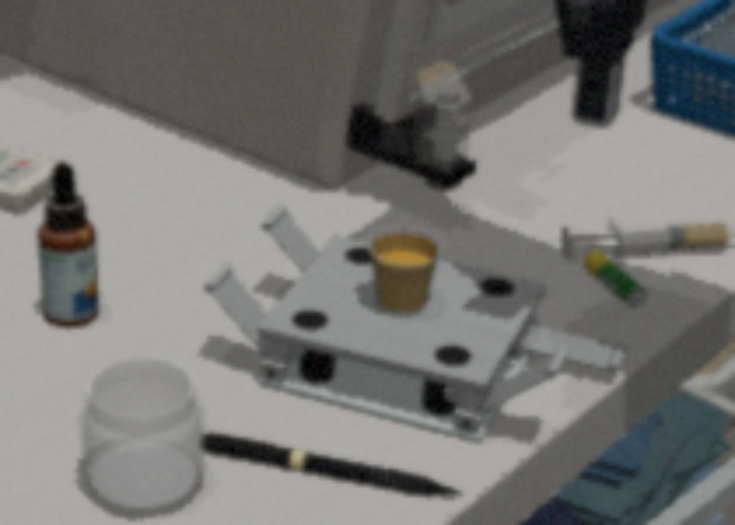

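The near right tab lies flat (580,350). The other three still slant up, the plate is level, and the cup and the other things are in place.

```bash
python3 -c "
from workcell import ticket;print(ticket.hand_in())"
```

```text
the job is handed in; nothing more can be done
None
```

I pressed all four corners in order; only the near right one gave (about 3.7 mm), so I pressed its shim tab flat, left the other three up and handed the job in (no verdict was returned).

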